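Draw the blind plug from a bearing housing's sloping port with a threaded puller

ROBOT

A 7-joint arm with a two-finger parallel gripper is mounted at the origin on the work surface; the furniture and walls round the work are solid. World frame = base frame: x ahead of the robot, y to its left, z up, the work surface at z = 0. Lengths are in m, angles in rad, forces in N, time in s.
With the tool pointing down it reaches from about 0.425 to 0.825 m from the base axis. Payload 3.6 kg.
Tool frame: the origin (TCP) lies at the very end of the fingers, on their centre line; the grasp point (between the pads) lies 19 mm behind it (manip.tcp_to_grasp is the distance from the TCP to the grasp point, in m); z points along the fingers, y is the line along which they close (so a half turn about z gives the same grasp; the last joint's range is limited). The gripper opens to 93 mm and grips with 3 to 60 N. Pads are 15 mm wide; open, the fingers measure 128 mm over their backs; the gripper's body (75 mm by 188 mm) begins 65 mm behind the grasp point.
Start: joints at [-1.246, 0.615, -0.013, 1.423, 0.008, 1.103, -0.04], TCP at [0.224, 0.61, 0.219] pointing down, gripper open.
Joint ranges: [-3.12, 3.12], [-0.3, 2.06], [-1.34, 1.32], [0.26, 2.42], [-1.36, 4.5], [0.01, 1.98], [-2.84, 2.84]. Speed limits (rad/s): [2.79, 2.79, 3.14, 3.14, 3.14, 3.14, 3.14].

INTERFACE

Orientations are given as [roll, pitch, yaw] about the fixed x, y, z axes, in that order (R = Rz(yaw) Ry(pitch) Rx(roll)).
In Python, from cell import sensors, cams, manip gives the robot as it stands.
- The arm moves only by the tool arm_command, never from a script. Its argument "series" is a list of rows, each a list of 6 numbers: the shift along the tool's x, y, z in cm, then the turn, a rotation vector about the tool's x, y, z in degrees. In form: [[dx, dy, dz, ax, ay, az], ...]. A call has exactly 8 rows; each row shifts and turns the commanded pose from where the row before left it, along the tool's axes as they then stand; what a row does not reach is not made up. A row lasts 1/10 s, in which the tool goes at most 50 mm and 8.59 degrees, less where a joint would pass 70% of its speed; a pose out of reach is approached as far as the arm can. A call with a gripper value outside its range is refused whole. "hand" is the opening, from 0 (shut) to 1 (fully open), set as the call begins (left out, the last holds). The fingers move at their own pace and stop on an object; the grip force is fixed at half the most. Time passes only in rows, so rows that do not move let the fingers close, or fill a call up. It gives the time, the measured TCP pose, the force, the opening and the grip force at its end, in the units of the state.
- sensors.sense(): the state, without advancing time (a new reading comes with each control period).
- cams.get_image(name): name is "side" or "top"; returns a dict with "pixels" (400x640x3 uint8, red, green, blue), "z_map" (400x640 float32, m along the optical axis (not along the pixel's ray), 0 where there is no reading), "intrinsics" (3x3 intrinsics, pixels), "R" (3x3) and "t" (3): a world point X has camera coordinates R X + t. Camera axes: x right, y down, z forward; pixel columns grow to the right and rows downward; lengths in m; the calibration is good to about 2 mm. A picture is of the moment at which its call begins.
- manip.job_done(): hands the job in; it is judged then, once.
The state is a dict: "time_s": time; "joints": joint angles; "joint_vel": joint speeds; "joint_torque": joint torques, N m; "eef_pos": TCP position; "tcp_rot": TCP orientation; "force": force on the tool from outside, world axes, zero at the start; "wrist_torque": the same for the moment, N m; "grip_width": opening from 0.0 (shut) to 1.0 (fully open); "grip_force": force on a finger pad.
Only numpy, scipy, OpenCV 4.12 (cv2) and the standard library are available. Lean on these libraries where they do the work, as an engineer would, in place of code of your own. Each camera call takes 0.05 s, during which the arm holds its last target. There are 200 camera calls.

TASK

A T-handled puller stands loosely in the blind plug of the bearing housing's sloping port. Screw the puller clockwise into the plug, about a quarter turn until it stops, draw the plug straight out along the port with it, and lower plug and puller together into the teal tub (do not drop them in) and let go. Keep the tub standing, and leave the torque driver and the dial indicator alone.

Things in the scene. Friction and masses are not known exactly. Their poses are not given: they have to be found in the camera images.
- housing: The fixed bearing housing: a grey cast pedestal with a level barrel 108 mm across, aluminium end covers and a 24 mm shaft stub on its y side, on a 150 x 150 mm steel base plate. Origin at the plate's underside, under the barrel's middle; x points away from the side to which its port slopes. It never moves in a run.
- port: The housing's sloping port: a round aluminium boss 58 mm across, standing 34 mm clear of the barrel. Origin at the centre of its face, 142 mm above the desk; z points out along its axis, 30 degrees from vertical, sloping toward the robot and to its right. The plug sits flush in it and cannot turn (dowel). Two spring plungers press on the plug: drawing it takes some 3 to 9 N until it is free, 34 mm out.
- plug: The blind steel plug, loose, 0.11 kg (varies): head 40 mm across, 6 mm thick, sunk flush in the port, above a round body 30 mm across; 34 mm long in all. Nothing on it can be gripped while in place. Origin at the centre of its top face, z out along its axis (in place: the port's origin and z). Its centre hole has the coarse two-start thread for the puller.
- plug_middle (a point): Middle of the plug, 17 mm under its top; same axes. Thread: at the start the puller's bar lies along the plug's x (within 12 deg). Turned clockwise (looking into the port: negative about z) the puller goes in 0.05 mm a degree from 30 deg on, about 3 mm in all, with 1.5 mm axial play; stop at 95 to 100 deg. Past 60 deg a pull takes the plug along and friction keeps it on the puller.
- puller_handle (a point): The loose puller (0.13 kg, varies): centre of its black T bar, 50 mm long (x), 12 mm thick (y, the width to grip), 18 mm high (z). z points out along the rod, away from the plug; grip with the gripper pointing down the rod. At the start it stands in the plug, up to 8 deg off the port's axis, this point 50 mm out from the port's face. Screwed in, it is 82 mm from here to the plug's bottom.
- puller_collar (a point): Centre of the underside of the puller's steel collar (22 mm across, 5 mm thick), 46 mm below the middle of the T bar; same axes as the puller. Between them a 10 mm rod; below it a 9 mm shank, 29 mm long, with a 5 mm cross pin along x goes into the plug. The gap from collar to plug is 4 mm at the start and about 1 to 2 mm when screwed in.
- teal_tub: An open teal plastic tub standing loose on the desk, 95 (x) x 135 (y) x 52 mm high, inside about 70 x 110 mm, floor 7 mm thick. Origin at the centre of its underside, z up.
- torque_driver: Bystander: a black torque screwdriver lying on the desk, 138 mm long, 27 mm high.
- dial_indicator: Bystander: a dial indicator lying on the desk, a round case 56 mm across with a thin stem, 108 mm long and 24 mm high.
Not all that is in view belongs to the job. What is shaped like the part that bears puller_handle but pink or red is not meant.

How it is judged:
By the outcome, as a careful person would: the job done as asked, in the order asked, and still so for the second after the job is handed in, with the robot touching nothing.
It also fails if it takes over 48 s, if anything falls off the work surface, if the arm or the gripper's body presses on something with over 40 N, if the wrist force passes 120 N, or if a joint passes its speed limit or range.

## Working session

There is one attempt and no reset: what is moved stays moved. The work goes in short steps, Python scripts to look and compute and a tool call to move; the robot and the scene stay as the last step left them, time stands still between calls to the robot, and variables do not carry over. Pictures are saved under pics/ and viewed, at most 10 in all, crops included, and the job is handed in when it is done.

Besides the shell and the picture viewer there is one more tool, called as name([rows], argument=value, ...), one row to a line, values as JSON. arm_command: Moves the arm, as the interface text tells. Its arguments: {"type":"object","properties":{"series":{"type":"array"},"hand":{"type":"number"}},"required":["series"]}

```bash
mkdir -p pics; ls; python3 - <<'E'
from cell import sensors,cams,manip
import cv2,numpy as np
for n in("side","top"):
    d=cams.get_image(n); np.savez(n+"0.npz",**d); cv2.imwrite(f"pics/{n}0.png",d["pixels"][:,:,::-1])
    print(n,d["intrinsics"].tolist(),(-d["R"].T@d["t"]).round(3),d["R"].round(2).tolist())
print(sensors.sense(),manip.tcp_to_grasp)
E
```

```text
pics
side [[457.60442126133034, 0.0, 318.3092109172195], [0.0, 457.60442126133034, 197.94378139218702], [0.0, 0.0, 1.0]] [0.531 0.756 1.15 ] [[-0.98, 0.2, 0.01], [0.16, 0.84, -0.52], [-0.12, -0.51, -0.85]]
top [[369.35541332883184, 0.0, 317.99019692738386], [0.0, 369.35541332883184, 195.59141629555708], [0.0, 0.0, 1.0]] [0.298 0.157 1.218] [[-0.03, -1.0, 0.02], [-0.99, 0.02, -0.11], [0.11, -0.02, -0.99]]
{'time_s': 0.1, 'joints': array([-1.24546838,  0.6157953 , -0.01260264,  1.42472273,  0.00809786,
        1.10340802, -0.04038839]), 'joint_vel': array([-0.00105056, -0.00040954, -0.00053541, -0.00239769, -0.00010882,
        0.00057876,  0.000931  ]), 'joint_torque': array([ 2.17152781e-03, -4.60039794e+01,  2.10196953e-01, -1.66242725e+01,
       -6.12527272e-02,  1.69638492e-02,  9.66077982e-05]), 'eef_pos': array([0.22375079, 0.60951988, 0.21761999]), 'tcp_rot': array([-3.13930966e+00,  3.39439332e-05,  2.78982942e+00]), 'force': array([-0.26940284,  0.43711637,  0.64430387]), 'wrist_torque': array([-0.01244897,  0.02980119,  0.09875577]), 'grip_force': 0.0, 'grip_width': 0.9967481180374604} 0.0188
```

View pics/side0.png

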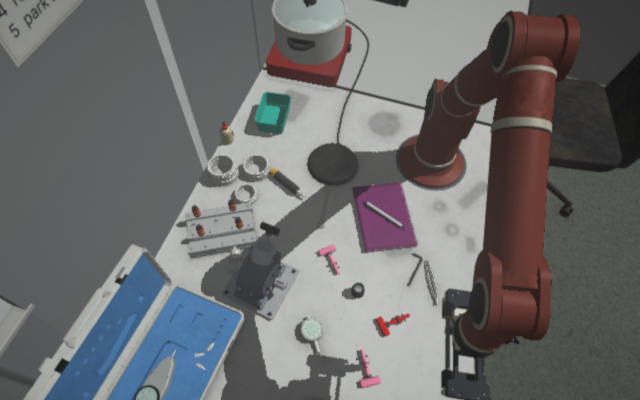

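View pics/top0.png

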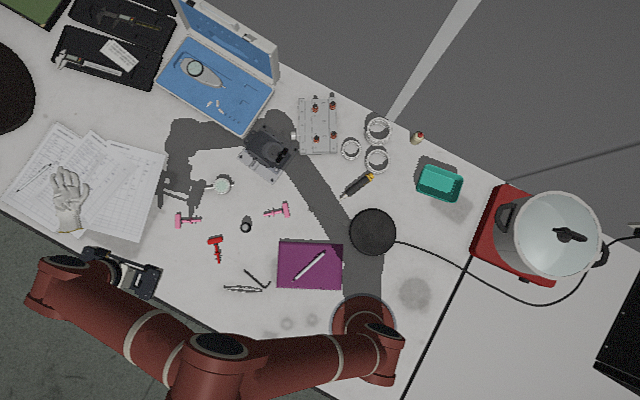

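The side view shows the housing at about (262,272), with a black T bar at (270,229). The teal tub is at (272,112), the torque driver at (286,183) and the dial at (312,330). In the top view the housing is at (268,148), the tub at (440,182), the driver at (356,185) and the dial at (222,184). The T-shaped things are pink at side (329,258) and (368,368), red at (392,323), and black at (270,229). Only the black one stands in the housing port, so it fits. I'll confirm it in an enlarged crop.

```bash
python3 - <<'E'
import cv2,numpy as np
a=np.load("side0.npz");b=np.load("top0.npz")
A=cv2.resize(a["pixels"][210:320,215:305,::-1],None,fx=4.4,fy=4.4,interpolation=2)
B=cv2.resize(b["pixels"][110:190,230:310,::-1],None,fx=5,fy=5,interpolation=2)
C=np.zeros((max(len(A),len(B)),A.shape[1]+B.shape[1],3),np.uint8);C[:len(A),:A.shape[1]]=A;C[:len(B),A.shape[1]:]=B
print(A.shape,B.shape)
C=np.clip(C.astype(float)*1.8,0,255).astype(np.uint8)
cv2.imwrite("pics/crop0.png",C)
def world(d,m):
    v,u=np.nonzero(m&(d["z_map"]>0));z=d["z_map"][v,u]
    p=np.c_[u,v,np.ones(len(u))]@np.linalg.inv(d["intrinsics"]).T*z[:,None]
    return (p-d["t"])@d["R"]
for n,d in(("side",a),("top",b)):
    h=cv2.cvtColor(d["pixels"],cv2.COLOR_RGB2HSV)
    m=(abs(h[:,:,0].astype(int)-85)<10)&(h[:,:,1]>120)
    P=world(d,m); r=P[P[:,2]>0.045][:,:]
    R=cv2.minAreaRect((r[:,:2]*1000).astype(np.float32));print(n,"tub rim",len(r),R,np.percentile(P[:,2],[1,50,99]))
# points above z=.17 around housing
for n,d in(("side",a),("top",b)):
    P=world(d,np.ones((400,640),bool))
    s=P[(P[:,2]>0.15)&(abs(P[:,0]-.62)<.2)&(abs(P[:,1]-.25)<.25)]
    print(n,len(s));print(s[np.argsort(-s[:,2])].round(3)[::max(1,len(s)//25)].tolist())
E
```

```text
(484, 396, 3) (400, 400, 3)
side tub rim 113 ((455.32330322265625, -258.7392883300781), (134.4669647216797, 95.08375549316406), 67.95519256591797) [-5.28969925e-05  7.63820515e-03  5.52598984e-02]
top tub rim 324 ((265.1026611328125, -146.08721923828125), (1552.470458984375, 529.34033203125), 73.8553237915039) [-0.00227265  0.00684056  0.71843858]
side 10725
[[0.82, 0.109, 0.739], [0.795, 0.061, 0.701], [0.807, 0.084, 0.683], [0.813, 0.087, 0.666], [0.807, 0.074, 0.653], [0.774, 0.021, 0.639], [0.77, 0.013, 0.625], [0.763, 0.0, 0.61], [0.775, 0.022, 0.594], [0.774, 0.021, 0.578], [0.769, 0.009, 0.56], [0.79, 0.049, 0.541], [0.816, 0.089, 0.522], [0.774, 0.02, 0.502], [0.769, 0.009, 0.479], [0.78, 0.029, 0.456], [0.783, 0.032, 0.43], [0.792, 0.048, 0.403], [0.781, 0.03, 0.374], [0.768, 0.008, 0.343], [0.774, 0.02, 0.308], [0.802, 0.065, 0.27], [0.815, 0.088, 0.235], [0.785, 0.038, 0.197], [0.79, 0.046, 0.174]]
top 3539
[[0.761, 0.001, 0.528], [0.764, 0.005, 0.492], [0.777, 0.027, 0.476], [0.776, 0.023, 0.463], [0.798, 0.063, 0.451], [0.808, 0.079, 0.44], [0.802, 0.069, 0.43], [0.782, 0.035, 0.419], [0.772, 0.019, 0.406], [0.764, 0.004, 0.395], [0.771, 0.011, 0.383], [0.815, 0.093, 0.37], [0.792, 0.053, 0.356], [0.792, 0.052, 0.341], [0.793, 0.055, 0.326], [0.796, 0.059, 0.31], [0.797, 0.057, 0.294], [0.819, 0.098, 0.276], [0.8, 0.065, 0.257], [0.804, 0.072, 0.238], [0.801, 0.262, 0.226], [0.801, 0.264, 0.209], [0.511, 0.25, 0.191], [0.783, 0.036, 0.183], [0.785, 0.043, 0.164], [0.538, 0.263, 0.151]]
```

View pics/crop0.png

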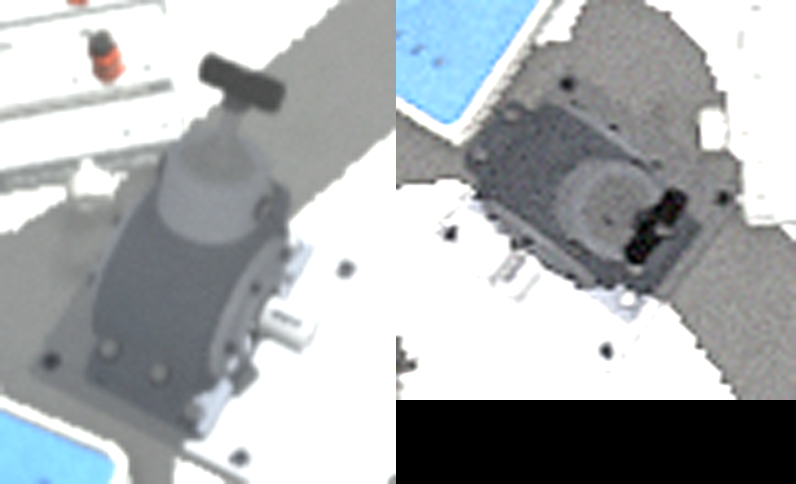

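The crop confirms it: the black T bar stands in the round boss, at side about (270,229) and top about (282,155). The pink and red ones lie on the desk and aren't meant.

```bash
cat > h.py <<'E'
import cv2,numpy as np
from scipy.spatial.transform import Rotation as Ro
def world(d):
    v,u=np.mgrid[:400,:640];z=d["z_map"]
    p=np.stack([u,v,np.ones_like(u)],-1)@np.linalg.inv(d["intrinsics"]).T*z[...,None]
    return (p-d["t"])@d["R"]
def proj(d,X):
    c=np.asarray(X)@d["R"].T+d["t"];q=c@d["intrinsics"].T;return q[...,:2]/q[...,2:]
def ray(d,uv):
    r=d["R"].T@np.linalg.inv(d["intrinsics"])@[uv[0],uv[1],1];return -d["R"].T@d["t"],r/np.linalg.norm(r)
def tri(d1,a,d2,b):
    A=np.zeros((3,3));B=np.zeros(3)
    for o,r in(ray(d1,a),ray(d2,b)):
        M=np.eye(3)-np.outer(r,r);A+=M;B+=M@o
    X=np.linalg.solve(A,B);return X,np.linalg.norm(np.cross(X-o,r))
E
python3 - <<'E'
from h import *
D={n:np.load(n+"0.npz") for n in("side","top")}
ends={}
for n,d in D.items():
    W=world(d);V=d["pixels"].max(2).astype(int)
    near=(np.hypot(W[...,0]-.52,W[...,1]-.25)<.1)&(d["z_map"]>0)
    bar=near&(W[...,2]>.16)&(V<45)
    k,l,s,_=cv2.connectedComponentsWithStats(bar.astype(np.uint8));i=1+s[1:,4].argmax();bar=l==i
    P=W[bar];v,u=np.nonzero(bar);uv=np.c_[u,v].astype(float)
    c=uv.mean(0);ax=np.linalg.svd(uv-c)[2][0];t=(uv-c)@ax
    e=[c+ax*(t.min()-.3),c+ax*(t.max()+.3)]
    c3=P.mean(0);a3=np.linalg.svd(P-c3)[2][0]
    print(n,"bar",len(P),c3.round(4),a3.round(3),np.ptp((P-c3)@a3),"uv",c,np.round(e,1).tolist(),"z",np.percentile(P[:,2],[2,50,98]))
    ends[n]=c,e
    hi=near&(W[...,2]>.105)&(W[...,2]<.165)&(V>50)
    Q=W[hi];
    # ransac plane tilted 25..35deg
    best=0;rng=np.random.default_rng(0)
    for _ in range(3000):
        p=Q[rng.choice(len(Q),3,False)];nn=np.cross(p[1]-p[0],p[2]-p[0]);nn/=np.linalg.norm(nn)+1e-9;nn*=np.sign(nn[2])
        if not .82<nn[2]<.91: continue
        m=abs((Q-p[0])@nn)<.002
        if m.sum()>best:best=m.sum();bm=m
    f=Q[bm];fc=f.mean(0);nn=np.linalg.svd(f-fc)[2][2];nn*=np.sign(nn[2])
    print(" face",best,len(Q),fc.round(4),nn.round(3),"az",np.degrees(np.arctan2(nn[1],nn[0])),"tilt",np.degrees(np.arccos(nn[2])),f.min(0).round(3),f.max(0).round(3))
    # plate: z 8..20mm
    pl=(np.hypot(W[...,0]-.55,W[...,1]-.27)<.14)&(W[...,2]>.006)&(W[...,2]<.03)
    print(" plate",cv2.minAreaRect((W[pl][:,:2]*1000).astype(np.float32)))
print(tri(D["side"],ends["side"][0],D["top"],ends["top"][0]))
E
```

```text
side bar 38 [0.5295 0.2415 0.1876] [-0.76   0.65   0.004] 0.035898269800447864 uv [269.36842105 228.94736842] [[262.9, 225.5], [276.1, 232.5]] z [0.1813818  0.18758921 0.19403403]
 face 300 1132 [0.5727 0.2979 0.1275] [0.342 0.406 0.848] az 49.89125966890685 tilt 32.042416403607625 [0.53  0.248 0.108] [0.611 0.339 0.165]
 plate ((550.6204833984375, 270.3334655761719), (274.5323791503906, 252.5764923095703), 87.35781860351562)
top bar 80 [0.5271 0.236  0.1885] [-0.799  0.602 -0.007] 0.04862743765424192 uv [281.0625 154.625 ] [[286.2, 147.8], [275.5, 162.0]] z [0.17719908 0.18898906 0.19395024]
 face 162 587 [0.5697 0.2946 0.1275] [0.339 0.389 0.857] az 48.940985196507505 tilt 31.0672844219793 [0.53  0.251 0.109] [0.608 0.336 0.159]
 plate ((581.729736328125, 281.1212158203125), (216.91871643066406, 251.55580139160156), 42.01219940185547)
(array([0.52938929, 0.23675342, 0.17861013]), np.float64(9.454346292046538e-05))
```

```bash
python3 - <<'E'
from h import *
D={n:np.load(n+"0.npz") for n in("side","top")}
ref=np.array([-.62,-.78])
for n,d in D.items():
    W=world(d);V=d["pixels"].max(2).astype(int)
    near=(np.hypot(W[...,0]-.545,W[...,1]-.257)<.045)&(W[...,2]>.11)&(W[...,2]<.175)&(V>40)
    Q=W[near];best=0;rng=np.random.default_rng(0)
    for _ in range(6000):
        p=Q[rng.choice(len(Q),3,False)];nn=np.cross(p[1]-p[0],p[2]-p[0]);nn/=np.linalg.norm(nn)+1e-9;nn*=np.sign(nn[2])
        if not .8<nn[2]<.93 or nn[:2]@ref<.3: continue
        m=abs((Q-p[0])@nn)<.0025
        if m.sum()>best:best=m.sum();bm=m
    f=Q[bm];fc=f.mean(0);nn=np.linalg.svd(f-fc)[2][2];nn*=np.sign(nn[2])
    e1=np.cross([0,0,1],nn);e1/=np.linalg.norm(e1);e2=np.cross(nn,e1)
    q=np.c_[(f-fc)@e1,(f-fc)@e2];c,r=cv2.minEnclosingCircle((q*1000).astype(np.float32))
    print(n,best,len(Q),"fc",fc.round(4),nn.round(3),"az",np.degrees(np.arctan2(nn[1],nn[0])),"tilt",np.degrees(np.arccos(nn[2])),"circ",(fc+e1*c[0]/1000+e2*c[1]/1000).round(4),r)
    # plate / barrel: plate points z 5..25
    pl=(np.hypot(W[...,0]-.57,W[...,1]-.28)<.12)&(W[...,2]>.006)&(W[...,2]<.02)&(V<110)
    k,l,s,_=cv2.connectedComponentsWithStats(pl.astype(np.uint8),connectivity=8);i=1+s[1:,4].argmax()
    print(" plate",s[i],np.percentile(W[l==i][:,2],[5,95]),cv2.minAreaRect((W[l==i][:,:2]*1000).astype(np.float32)))
    # barrel axis by normals direction: highest ridge fit
    b=(np.hypot(W[...,0]-.575,W[...,1]-.295)<.07)&(W[...,2]>.05)&(W[...,2]<.2)
    print(" top z of far part",np.percentile(W[b][:,2],[50,90,99]))
    # tub rim by hsv restricted
    h=cv2.cvtColor(d["pixels"],cv2.COLOR_RGB2HSV)
    m=(abs(h[:,:,0].astype(int)-85)<12)&(h[:,:,1]>100)&(np.hypot(W[...,0]-.455,W[...,1]+.26)<.12)&(W[...,2]>.044)&(W[...,2]<.06)
    print(" tub",m.sum(),cv2.minAreaRect((W[m][:,:2]*1000).astype(np.float32)))
    o=(np.hypot(W[...,0]-.455,W[...,1]+.26)<.2)&(W[...,2]>.07);print(" tall near tub",o.sum(),W[o].min(0) if o.any() else'',W[o].max(0) if o.any() else'')
E
```

```text
side 210 600 fc [0.5489 0.2645 0.1454] [-0.313 -0.392  0.865] az -128.63307853902415 tilt 30.08591485528841 circ [0.5466 0.2619 0.1433] 30.555084228515625
 plate [222 268  39  44 336] [0.00757958 0.01704586] ((638.1456909179688, 319.3970947265625), (63.87422180175781, 129.2599639892578), 20.219667434692383)
 top z of far part [0.1137578  0.15056328 0.18395752]
 tub 154 ((455.2640380859375, -258.9543762207031), (134.83346557617188, 95.0811996459961), 68.04500579833984)
 tall near tub 6174 [ 0.30063641 -0.45561092  0.07000125] [ 0.64704651 -0.18789075  0.50313222]
top 155 321 fc [0.5495 0.2664 0.1447] [-0.309 -0.391  0.867] az -128.30212643082118 tilt 29.85794213745321 circ [0.547  0.2616 0.1416] 28.80101203918457
 plate [257 123  42  47 319] [0.00683912 0.01512351] ((597.2588500976562, 276.9013366699219), (151.0059051513672, 90.0660400390625), 51.326175689697266)
 top z of far part [0.11341729 0.14801378 0.17737194]
 tub 182 ((453.47882080078125, -260.5248718261719), (135.1782989501953, 95.7779769897461), 68.01309967041016)
 tall near tub 24643 [ 0.29807681 -0.45541906  0.07000982] [ 0.64659114 -0.18985288  0.76677911]
```

```bash
cat >> h.py <<'E'
PC=np.array([.5468,.2618,.142]);az=np.radians(-128.4)
n=np.array([.5*np.cos(az),.5*np.sin(az),.75**.5])
def toolR(z,y):
    y=y-z*(y@z);y/=np.linalg.norm(y);return np.c_[np.cross(y,z),y,z]
w=np.array([-np.cos(az),-np.sin(az),0])  # upslope, horizontal
RG=toolR(-n,w)   # grip frame
def plan(p1,R1,N,p0=None,R0=None):
    """constant row (cm,deg), repeated N times, from the present pose to p1,R1"""
    if p0 is None:
        from cell import sensors
        s=sensors.sense();p0=s["eef_pos"];R0=Ro.from_euler("xyz",s["tcp_rot"]).as_matrix()
    rv=Ro.from_matrix(R0.T@R1).as_rotvec()/N;S=Ro.from_rotvec(rv).as_matrix()
    M=np.zeros((3,3));R=R0.copy()
    for _ in range(N):M+=R;R=R@S
    v=np.linalg.solve(M,np.asarray(p1)-p0)
    return np.r_[v*100,np.degrees(rv)].round(3)
E
python3 - <<'E'
from h import *
print(plan(PC+n*.151,RG,16).tolist())
E
```

```text
[-2.756, -1.306, -0.645, -1.867, -0.297, 1.115]
```

arm_command([
  [-2.76,-1.31,-0.65,-1.87,-0.3,1.12],
  [-2.76,-1.31,-0.65,-1.87,-0.3,1.12],
  [-2.76,-1.31,-0.65,-1.87,-0.3,1.12],
  [-2.76,-1.31,-0.65,-1.87,-0.3,1.12],
  [-2.76,-1.31,-0.65,-1.87,-0.3,1.12],
  [-2.76,-1.31,-0.65,-1.87,-0.3,1.12],
  [-2.76,-1.31,-0.65,-1.87,-0.3,1.12],
  [-2.76,-1.31,-0.65,-1.87,-0.3,1.12],
], hand=1.0)

```text
time_s: 0.9
eef_pos: [0.3804, 0.4188, 0.2608]
tcp_rot: [2.878, 0.021, 2.629]
force: [1.0, 0.6, 0.1]
grip_width: 1.001
grip_force: 0.0
```

arm_command([
  [-2.76,-1.31,-0.65,-1.87,-0.3,1.12],
  [-2.76,-1.31,-0.65,-1.87,-0.3,1.12],
  [-2.76,-1.31,-0.65,-1.87,-0.3,1.12],
  [-2.76,-1.31,-0.65,-1.87,-0.3,1.12],
  [-2.76,-1.31,-0.65,-1.87,-0.3,1.12],
  [-2.76,-1.31,-0.65,-1.87,-0.3,1.12],
  [-2.76,-1.31,-0.65,-1.87,-0.3,1.12],
  [-2.76,-1.31,-0.65,-1.87,-0.3,1.12],
])

```text
time_s: 1.7
eef_pos: [0.5002, 0.2007, 0.2737]
tcp_rot: [2.614, -0.001, 2.469]
force: [0.5, 1.1, 0.3]
grip_width: 0.997
grip_force: 0.0
```

```bash
python3 - <<'E'
from h import *
from cell import sensors,cams
s=sensors.sense();print(s["time_s"],s["eef_pos"],s["joints"].round(3),s["force"])
R=Ro.from_euler("xyz",s["tcp_rot"]).as_matrix()
print("err tool cm",(RG.T@(PC+n*.151-s["eef_pos"])*100).round(2),"rot",np.degrees(Ro.from_matrix(R.T@RG).as_rotvec()).round(2))
out=[]
for k in("side","top"):
    d=cams.get_image(k);np.savez(k+"1.npz",**d);uv=proj(d,PC+n*.05);u,v=uv.astype(int)
    out.append(cv2.resize(d["pixels"][v-50:v+50,u-50:u+50,::-1],None,fx=4,fy=4,interpolation=2));print(k,uv)
cv2.imwrite("pics/c1.png",np.clip(np.hstack(out)*1.6,0,255).astype(np.uint8))
E
```

```text
1.7 [0.50017838 0.20072721 0.27370008] [-0.137  0.231 -0.127  2.049 -0.603  0.507  1.124] [0.51698367 1.1084249  0.34005819]
err tool cm [0.14 0.07 0.15] rot [ 0.23  0.04 -0.13]
side [268.74172591 229.78316502]
top [278.94954098 153.47511239]
```

View pics/c1.png

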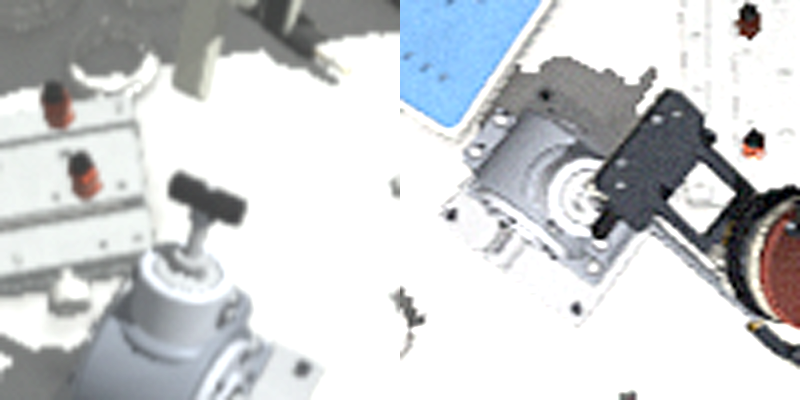

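The side crop shows the standing black bar centred at about (270,228), within 1–2 px of where I predicted. The top crop shows the gripper square above it with nothing in the way. I'll descend along the port axis.

arm_command([
  [0.14,0.07,1.7,0.2,0,-0.1],
  [0,0,2,0,0,0],
  [0,0,2,0,0,0],
  [0,0,2,0,0,0],
  [0,0,2,0,0,0],
  [0,0,1.3,0,0,0],
  [0,0,0.8,0,0,0],
  [0,0,0.3,0,0,0],
])

```text
time_s: 2.6
eef_pos: [0.5363, 0.2516, 0.1686]
tcp_rot: [2.619, -0.001, 2.473]
force: [-0.3, -0.2, -0.5]
grip_width: 1.001
grip_force: 0.0
```

```bash
python3 - <<'E'
from h import *
from cell import sensors,cams
s=sensors.sense();print(s["time_s"],s["eef_pos"],s["joints"].round(3),s["force"])
R=Ro.from_euler("xyz",s["tcp_rot"]).as_matrix()
print("err tool cm",(RG.T@(PC+n*.031-s["eef_pos"])*100).round(2),"rot",np.degrees(Ro.from_matrix(R.T@RG).as_rotvec()).round(2))
d=cams.get_image("side");u,v=proj(d,PC+n*.05).astype(int)
cv2.imwrite("pics/c2.png",np.clip(cv2.resize(d["pixels"][v-50:v+50,u-50:u+50,::-1],None,fx=5,fy=5,interpolation=2)*1.6,0,255).astype(np.uint8))
E
```

```text
2.6 [0.53628516 0.2516429  0.1685591 ] [-0.141  0.467 -0.264  2.069 -0.724  0.223  1.229] [-0.30835791 -0.1825666  -0.53486341]
err tool cm [-0.19 -0.07 -0.08] rot [-0.08 -0.08  0.04]
```

View pics/c2.png

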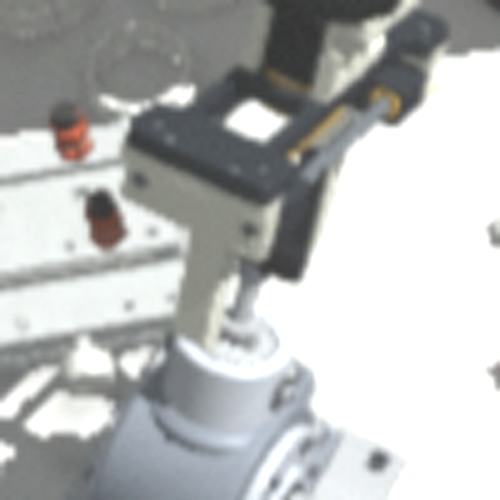

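The crop shows the near finger at (205,290), with the rod at (245,290) between the fingers. That matches the open offset, so I'll close.

arm_command([
  [-0.1,0,0,0,0,0],
  [0,0,0,0,0,0],
  [0,0,0,0,0,0],
  [0,0,0,0,0,0],
  [0,0,0,0,0,0],
  [0,0,0,0,0,0],
  [0,0,0,0,0,0],
  [0,0,0,0,0,0],
], hand=0.0)

```text
time_s: 3.45
eef_pos: [0.5376, 0.2501, 0.1694]
tcp_rot: [2.618, 0.0, 2.471]
force: [-0.4, 1.2, 0.2]
grip_width: 0.361
grip_force: 0.0
```

```bash
cat > st.py <<'E'
from h import *
from cell import sensors
s=sensors.sense();R=Ro.from_euler("xyz",s["tcp_rot"]).as_matrix()
e=s["eef_pos"]-PC
print(s["time_s"],s["eef_pos"].round(4),"J",s["joints"].round(2),"F",s["force"].round(1),"Ftool",(R.T@s["force"]).round(1),"T tool",(R.T@s["wrist_torque"]).round(2),"grip",s["grip_width"]*93,s["grip_force"])
print("out mm",round(e@n*1000,1),"lat in RG x,y mm",(RG.T@e*1000)[:2].round(1),"turn",np.degrees(Ro.from_matrix(RG.T@R).as_rotvec()).round(2))
E
python3 st.py
```

```text
3.45 [0.5376 0.2501 0.1694] J [-0.14  0.47 -0.26  2.07 -0.72  0.22  1.23] F [-0.4  1.2  0.2] Ftool [1.  0.7 0.2] T tool [ 0.56 -0.02 -0.01] grip 33.58053826527536 0.0
out mm 31.1 lat in RG x,y mm [-0.1  0.8] turn [ 0.03 -0.02 -0.  ]
```

arm_command([
  [0,0,0,0,0,0],
  [0,0,0,0,0,0],
  [0,0,0,0,0,0],
  [0,0,0,0,0,0],
  [0,0,0,0,0,0],
  [0,0,0,0,0,0],
  [0,0,0,0,0,0],
  [0,0,0,0,0,0],
])

```text
time_s: 4.25
eef_pos: [0.5377, 0.2501, 0.1694]
tcp_rot: [2.618, 0.0, 2.471]
force: [0.5, -0.7, -0.4]
grip_width: 0.126
grip_force: 30.0
```

```bash
python3 st.py
```

```text
4.25 [0.5377 0.2501 0.1694] J [-0.14  0.47 -0.26  2.07 -0.72  0.22  1.23] F [ 0.5 -0.7 -0.4] Ftool [-0.8 -0.4  0.2] T tool [ 0.58 -0.07  0.07] grip 11.755274866154721 29.979999661445618
out mm 31.1 lat in RG x,y mm [-0.1  0.9] turn [ 0.02 -0.03 -0.01]
```

Gripped at 12 mm. Now I'll screw clockwise, which is + about tool z.

arm_command([
  [0,0,0,0,0,4],
  [0,0,0,0,0,4],
  [0,0,0,0,0,4],
  [0,0,0,0,0,4],
  [0,0,0,0,0,4],
  [0,0,0,0,0,4],
  [0,0,0,0,0,4],
  [0,0,0,0,0,4],
])

```text
time_s: 5.05
eef_pos: [0.5375, 0.2499, 0.1692]
tcp_rot: [2.688, -0.269, 1.972]
force: [-1.1, -0.9, 0.6]
grip_width: 0.127
grip_force: 30.0
```

```bash
python3 st.py
```

```text
5.05 [0.5375 0.2499 0.1692] J [-0.24  0.46 -0.12  2.07 -0.92  0.27  0.86] F [-1.1 -0.9  0.6] Ftool [-0.2 -0.9 -1.2] T tool [ 0.54 -0.37  0.06] grip 11.828826926621959 29.97810959815979
out mm 31.1 lat in RG x,y mm [-0.1  0.4] turn [ 0.05 -0.04 32.17]
```

arm_command([
  [0,0,0.02,0,0,4],
  [0,0,0.02,0,0,4],
  [0,0,0.02,0,0,4],
  [0,0,0.02,0,0,4],
  [0,0,0.02,0,0,4],
  [0,0,0.02,0,0,4],
  [0,0,0.02,0,0,4],
  [0,0,0.02,0,0,4],
])

```text
time_s: 5.85
eef_pos: [0.5382, 0.2499, 0.1683]
tcp_rot: [2.894, -0.466, 1.41]
force: [-1.2, -3.3, 4.1]
grip_width: 0.127
grip_force: 30.0
```

```bash
python3 st.py
```

```text
5.85 [0.5382 0.2499 0.1683] J [-0.34  0.46  0.02  2.07 -1.07  0.32  0.44] F [-1.2 -3.3  4.1] Ftool [-1.2  0.6 -5.3] T tool [ 0.36 -0.85  0.02] grip 11.787908563992554 29.97964918613434
out mm 30.1 lat in RG x,y mm [-0.7  0.4] turn [-2.000e-02 -1.000e-01  6.419e+01]
```

arm_command([
  [0,0,0.01,0,0,3],
  [0,0,0.015,0,0,3],
  [0,0,0.015,0,0,3],
  [0,0,0.015,0,0,3],
  [0,0,0.015,0,0,3],
  [0,0,0.015,0,0,3],
  [0,0,0.015,0,0,3],
  [0,0,0.015,0,0,3],
])

```text
time_s: 6.65
eef_pos: [0.5388, 0.25, 0.1673]
tcp_rot: [3.121, -0.523, 0.938]
force: [-2.0, -3.5, 4.4]
grip_width: 0.127
grip_force: 30.0
```

```bash
python3 st.py
```

```text
6.65 [0.5388 0.25   0.1673] J [-0.41  0.46  0.12  2.08 -1.15  0.36  0.1 ] F [-2.  -3.5  4.4] Ftool [-1.3  0.6 -5.8] T tool [-0.01 -0.99  0.02] grip 11.820261207615639 29.97944802045822
out mm 29.0 lat in RG x,y mm [-1.1  0.4] turn [-7.000e-02 -1.300e-01  8.816e+01]
```

arm_command([
  [0,0,0.01,0,0,2],
  [0,0,0.01,0,0,2],
  [0,0,0.005,0,0,2],
  [0,0,0,0,0,2],
  [0,0,0,0,0,1],
  [0,0,0,0,0,1],
  [0,0,0,0,0,1],
  [0,0,0,0,0,1],
])

```text
time_s: 7.45
eef_pos: [0.5391, 0.2503, 0.1668]
tcp_rot: [-3.043, -0.514, 0.698]
force: [-0.6, -3.5, 4.1]
grip_width: 0.128
grip_force: 30.0
```

```bash
python3 st.py
```

```text
7.45 [0.5391 0.2503 0.1668] J [-0.45  0.47  0.17  2.08 -1.19  0.39 -0.08] F [-0.6 -3.5  4.1] Ftool [-0.3  1.8 -5.2] T tool [-0.56 -1.01  0.03] grip 11.91215691014406 29.992586374282837
out mm 28.4 lat in RG x,y mm [-1.1  0.5] turn [-8.0000e-02 -1.3000e-01  1.0008e+02]
```

arm_command([
  [0,0,0,0,0,1],
  [0,0,0,0,0,1],
  [0,0,0,0,0,1],
  [0,0,0,0,0,1],
  [0,0,0,0,0,0.5],
  [0,0,0,0,0,0.5],
  [0,0,0,0,0,0],
  [0,0,0,0,0,0],
])

```text
time_s: 8.25
eef_pos: [0.539, 0.2504, 0.1666]
tcp_rot: [-2.995, -0.503, 0.6]
force: [-1.3, -5.1, 3.5]
grip_width: 0.126
grip_force: 30.0
```

```bash
python3 st.py
python3 - <<'E'
from h import *
from cell import cams
o=[]
for k in("side","top"):
    d=cams.get_image(k);u,v=proj(d,PC+n*.04).astype(int)
    o.append(cv2.resize(d["pixels"][v-35:v+35,u-35:u+35,::-1],None,fx=5.7,fy=5.7,interpolation=2))
cv2.imwrite("pics/c3.png",np.clip(np.hstack(o)*1.5,0,255).astype(np.uint8))
E
```

```text
8.25 [0.539  0.2504 0.1666] J [-0.46  0.47  0.19  2.08 -1.2   0.39 -0.16] F [-1.3 -5.1  3.5] Ftool [-1.7  2.7 -5.4] T tool [-0.76 -1.11 -0.06] grip 11.692675288733291 29.99250054359436
out mm 28.2 lat in RG x,y mm [-1.   0.4] turn [-6.0000e-02 -1.4000e-01  1.0505e+02]
```

View pics/c3.png

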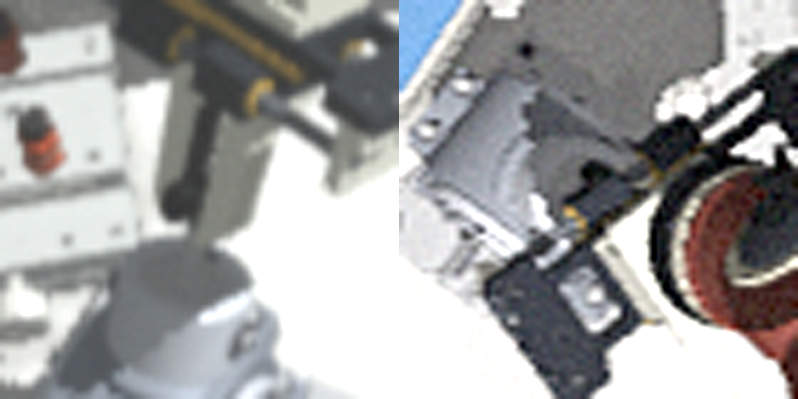

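The side crop shows the bar turned to lie along the slope, its end at (182,195) between the fingers. It turned with the hand and there's no stop torque yet, so I'll turn a bit further.

arm_command([
  [0,0,0,0,0,1],
  [0,0,0,0,0,1],
  [0,0,0,0,0,1],
  [0,0,0,0,0,1],
  [0,0,0,0,0,1],
  [0,0,0,0,0,0],
  [0,0,0,0,0,0],
  [0,0,0,0,0,0],
])

```text
time_s: 9.15
eef_pos: [0.5388, 0.2505, 0.1666]
tcp_rot: [-2.948, -0.489, 0.502]
force: [-1.2, -4.6, 2.9]
grip_width: 0.125
grip_force: 30.0
```

```bash
python3 st.py
```

```text
9.15 [0.5388 0.2505 0.1666] J [-0.48  0.47  0.21  2.08 -1.21  0.4  -0.24] F [-1.2 -4.6  2.9] Ftool [-1.5  2.6 -4.7] T tool [-0.74 -1.01 -0.05] grip 11.654714099546855 29.9933061003685
out mm 28.2 lat in RG x,y mm [-0.8  0.3] turn [-5.0000e-02 -1.3000e-01  1.1004e+02]
```

arm_command([
  [0,0,0,0,0,1],
  [0,0,0,0,0,1],
  [0,0,0,0,0,1],
  [0,0,0,0,0,1],
  [0,0,0,0,0,0],
  [0,0,0,0,0,0],
  [0,0,0,0,0,0],
  [0,0,0,0,0,0],
])

```text
time_s: 9.95
eef_pos: [0.539, 0.2504, 0.1666]
tcp_rot: [-2.913, -0.474, 0.425]
force: [-1.2, -5.7, 3.0]
grip_width: 0.129
grip_force: 30.0
```

```bash
python3 st.py
```

```text
9.95 [0.539  0.2504 0.1666] J [-0.49  0.47  0.23  2.08 -1.22  0.41 -0.3 ] F [-1.2 -5.7  3. ] Ftool [-1.7  3.6 -5.2] T tool [-0.89 -0.85 -0.09] grip 12.032512226249766 30.00216454267502
out mm 28.2 lat in RG x,y mm [-0.9  0.4] turn [-7.0000e-02 -1.4000e-01  1.1402e+02]
```

At the stop: the reaction torque has grown and the grip has widened slightly. Now I'll draw along the axis.

arm_command([
  [0,0,-0.1,0,0,0],
  [0,0,-0.1,0,0,0],
  [0,0,-0.1,0,0,0],
  [0,0,-0.2,0,0,0],
  [0,0,-0.2,0,0,0],
  [0,0,-0.2,0,0,0],
  [0,0,-0.2,0,0,0],
  [0,0,-0.2,0,0,0],
])

```text
time_s: 10.75
eef_pos: [0.5341, 0.2467, 0.1782]
tcp_rot: [-2.91, -0.474, 0.426]
force: [2.1, -0.9, -2.5]
grip_width: 0.129
grip_force: 30.0
```

```bash
python3 st.py
```

```text
10.75 [0.5341 0.2467 0.1782] J [-0.5   0.44  0.25  2.08 -1.17  0.43 -0.34] F [ 2.1 -0.9 -2.5] Ftool [0.2 2.3 2.4] T tool [-0.83 -0.65  0.04] grip 11.957722967016366 29.990683794021606
out mm 41.2 lat in RG x,y mm [0.6 1. ] turn [6.0000e-02 2.0000e-02 1.1399e+02]
```

arm_command([
  [0,0,-0.3,0,0,0],
  [0,0,-0.3,0,0,0],
  [0,0,-0.3,0,0,0],
  [0,0,-0.3,0,0,0],
  [0,0,-0.3,0,0,0],
  [0,0,-0.4,0,0,0],
  [0,0,-0.5,0,0,0],
  [0,0,-0.5,0,0,0],
])

```text
time_s: 11.55
eef_pos: [0.5253, 0.2348, 0.2035]
tcp_rot: [-2.911, -0.474, 0.426]
force: [0.4, 0.4, -1.9]
grip_width: 0.127
grip_force: 30.0
```

arm_command([
  [0,0,-0.7,0,0,0],
  [0,0,-0.7,0,0,0],
  [0,0,-0.7,0,0,0],
  [0,0,-0.7,0,0,0],
  [0,0,-0.7,0,0,0],
  [0,0,-0.7,0,0,0],
  [0,0,-0.7,0,0,0],
  [0,0,-0.7,0,0,0],
])

```text
time_s: 12.35
eef_pos: [0.5079, 0.2127, 0.2522]
tcp_rot: [-2.912, -0.474, 0.426]
force: [-0.1, -0.1, -1.9]
grip_width: 0.124
grip_force: 30.0
```

```bash
python3 st.py
python3 - <<'E'
from h import *
from cell import cams,sensors
o=[];p=sensors.sense()["eef_pos"]-n*.03
for k in("side","top"):
    d=cams.get_image(k);u,v=proj(d,p).astype(int)
    o.append(cv2.resize(d["pixels"][v-50:v+50,u-50:u+50,::-1],None,fx=4,fy=4,interpolation=2))
cv2.imwrite("pics/c4.png",np.clip(np.hstack(o)*1.6,0,255).astype(np.uint8))
E
```

```text
12.35 [0.5079 0.2127 0.2522] J [-0.58  0.29  0.41  2.07 -0.9   0.57 -0.58] F [-0.1 -0.1 -1.9] Ftool [-1.   0.4  1.6] T tool [-0.29 -0.84  0.06] grip 11.522016279044172 29.99021977186203
out mm 126.7 lat in RG x,y mm [-0.   0.8] turn [ 0.00e+00 -4.00e-02  1.14e+02]
```

View pics/c4.png

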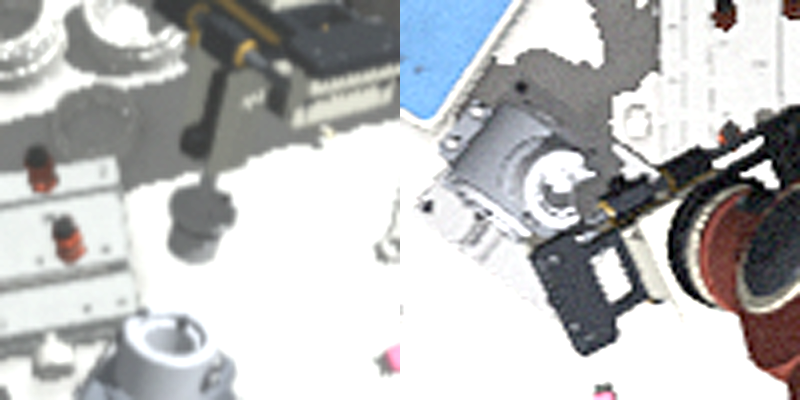

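The side crop shows the plug at (200,220) hanging on the puller, and the port at (175,340) is empty. Next I'll check the obstacles around the path and the tub.

```bash
python3 - <<'E'
from h import *
from cell import sensors
T=np.array([.4545,-.2597])
for k in("side","top"):
    d=np.load(k+"0.npz");W=world(d)[d["z_map"]>0]
    W=W[(W[:,2]>.06)]
    r=W[:,:2]-T;dist=np.hypot(*r.T);m=(dist<.22)
    a=np.degrees(np.arctan2(r[:,1],r[:,0]))
    for lo in range(-180,180,30):
        q=m&(a>=lo)&(a<lo+30)
        if q.any():print(k,lo,q.sum(),"mindist",np.percentile(dist[q],2).round(3),"zmax",W[q][:,2].max().round(3))
    A=np.array([.508,.213]);u=(T-A)/np.linalg.norm(T-A);s=(W[:,:2]-A)@u;l=abs((W[:,:2]-A)@[-u[1],u[0]])
    q=(s>0.08)&(s<.4)&(l<.12);print(k,"corridor",q.sum(),W[q].max(0) if q.any() else"")
s=sensors.sense();R=Ro.from_euler("xyz",s["tcp_rot"]).as_matrix();print("y az",np.degrees(np.arctan2(R[1,1],R[0,1])))
for ya in(-62,-30,-80):
    Rt=toolR(np.array([0,0,-1.]),np.array([np.cos(np.radians(ya)),np.sin(np.radians(ya)),0]))
    print(ya,plan(np.r_[T,.20],Rt,24).tolist())
E
```

```text
side -180 10 mindist 0.211 zmax 0.069
side -150 1120 mindist 0.15 zmax 0.223
side -120 671 mindist 0.173 zmax 0.22
side -90 1044 mindist 0.159 zmax 0.353
side -60 1253 mindist 0.136 zmax 0.404
side -30 1707 mindist 0.136 zmax 0.458
side 0 2765 mindist 0.16 zmax 0.518
side corridor 9 [0.6134386  0.08601379 0.0853042 ]
top -180 7 mindist 0.212 zmax 0.069
top -150 1127 mindist 0.151 zmax 0.22
top -120 574 mindist 0.174 zmax 0.217
top -90 4918 mindist 0.158 zmax 0.635
top -60 5979 mindist 0.135 zmax 0.715
top -30 8185 mindist 0.135 zmax 0.767
top 0 8227 mindist 0.158 zmax 0.746
top corridor 10 [0.6142451  0.08584769 0.07900088]
y az -59.51490761651704
-62 [-1.131, 1.642, -0.245, -0.502, -1.147, -0.017]
-30 [-1.546, 1.295, -0.297, -0.168, -1.258, -1.32]
-80 [-0.874, 1.803, -0.215, -0.678, -1.059, 0.715]
```

arm_command([
  [-0.4,0.9,-0.4,-0.68,-1.06,0.71],
  [-0.87,1.8,-0.21,-0.68,-1.06,0.71],
  [-0.87,1.8,-0.21,-0.68,-1.06,0.71],
  [-0.87,1.8,-0.21,-0.68,-1.06,0.71],
  [-0.87,1.8,-0.21,-0.68,-1.06,0.71],
  [-0.87,1.8,-0.21,-0.68,-1.06,0.71],
  [-0.87,1.8,-0.21,-0.68,-1.06,0.71],
  [-0.87,1.8,-0.21,-0.68,-1.06,0.71],
])

```text
time_s: 13.25
eef_pos: [0.5078, 0.0638, 0.2184]
tcp_rot: [-2.979, -0.308, 0.351]
force: [-0.6, 0.2, -2.5]
grip_width: 0.127
grip_force: 30.0
```

arm_command([
  [-0.87,1.8,-0.21,-0.68,-1.06,0.71],
  [-0.87,1.8,-0.21,-0.68,-1.06,0.71],
  [-0.87,1.8,-0.21,-0.68,-1.06,0.71],
  [-0.87,1.8,-0.21,-0.68,-1.06,0.71],
  [-0.87,1.8,-0.21,-0.68,-1.06,0.71],
  [-0.87,1.8,-0.21,-0.68,-1.06,0.71],
  [-0.87,1.8,-0.21,-0.68,-1.06,0.71],
  [-0.87,1.8,-0.21,-0.68,-1.06,0.71],
])

```text
time_s: 14.05
eef_pos: [0.4891, -0.0945, 0.2002]
tcp_rot: [-3.056, -0.149, 0.269]
force: [-0.3, -0.1, -1.7]
grip_width: 0.127
grip_force: 30.0
```

```bash
python3 st.py; python3 - <<'E'
from h import *
ya=np.radians(-80);Rt=toolR(np.array([0,0,-1.]),np.array([np.cos(ya),np.sin(ya),0]))
print(plan([.4545,-.2597,.2],Rt,8).tolist())
E
```

```text
14.05 [ 0.4891 -0.0945  0.2002] J [-0.23  0.43  0.67  1.97 -0.58  0.85 -0.51] F [-0.3 -0.1 -1.7] Ftool [-0.5  0.1  1.6] T tool [-0.1  -0.32 -0.08] grip 11.848960032904209 29.990648925304413
out mm 208.0 lat in RG x,y mm [-176.1 -243.7] turn [ 10.23 -22.69 123.98]
[-0.89, 1.908, -0.165, -0.664, -1.035, 0.722]
```

arm_command([
  [-0.89,1.91,-0.17,-0.66,-1.03,0.72],
  [-0.89,1.91,-0.17,-0.66,-1.03,0.72],
  [-0.89,1.91,-0.17,-0.66,-1.03,0.72],
  [-0.89,1.91,-0.17,-0.66,-1.03,0.72],
  [-0.89,1.91,-0.17,-0.66,-1.03,0.72],
  [-0.89,1.91,-0.17,-0.66,-1.03,0.72],
  [-0.89,1.91,-0.17,-0.66,-1.03,0.72],
  [-0.89,1.91,-0.17,-0.66,-1.03,0.72],
])

```text
time_s: 14.85
eef_pos: [0.4546, -0.2599, 0.2002]
tcp_rot: [-3.141, -0.001, 0.175]
force: [1.4, 0.6, -2.4]
grip_width: 0.124
grip_force: 30.0
```

```bash
python3 st.py; python3 - <<'E'
from h import *
from cell import cams,sensors
ya=np.radians(-80);Rt=toolR(np.array([0,0,-1.]),np.array([np.cos(ya),np.sin(ya),0]))
print(plan([.4545,-.2597,.2],Rt,1).tolist())
p=sensors.sense()["eef_pos"]-[0,0,.08];o=[]
for k in("side","top"):
    d=cams.get_image(k);u,v=proj(d,p).astype(int)
    o.append(cv2.resize(d["pixels"][v-50:v+50,u-50:u+50,::-1],None,fx=4,fy=4,interpolation=2))
cv2.imwrite("pics/c5.png",np.clip(np.hstack(o)*1.5,0,255).astype(np.uint8))
E
```

```text
14.85 [ 0.4546 -0.2599  0.2002] J [-0.02  0.54  0.78  1.83 -0.45  0.96 -0.45] F [ 1.4  0.6 -2.4] Ftool [ 1.5 -0.3  2.4] T tool [ 0.02 -0.09  0.04] grip 11.501753331847537 29.99065339565277
out mm 283.5 lat in RG x,y mm [-251.8 -374.6] turn [ 15.39 -34.21 127.94]
[-0.002, -0.02, 0.021, -0.042, -0.041, 0.018]
```

View pics/c5.png

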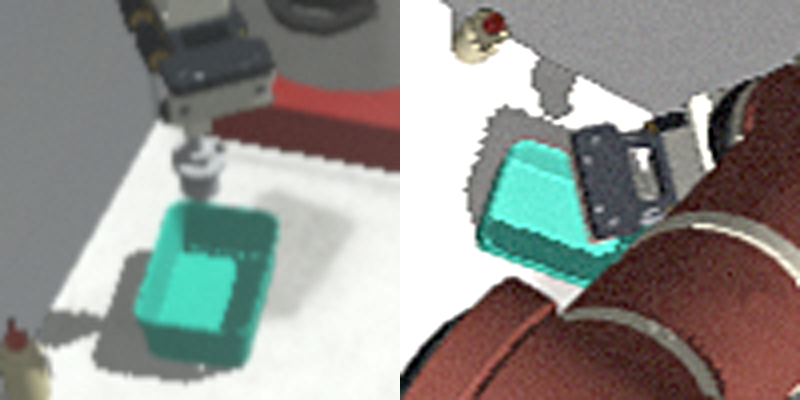

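The side crop shows the plug hanging upright at (198,165), above the tub at (205,285). I'll lower it.

arm_command([
  [0,0,1,0,0,0],
  [0,0,1.5,0,0,0],
  [0,0,1.5,0,0,0],
  [0,0,1.5,0,0,0],
  [0,0,1.5,0,0,0],
  [0,0,1.5,0,0,0],
  [0,0,1.5,0,0,0],
  [0,0,1,0,0,0],
])

```text
time_s: 15.75
eef_pos: [0.455, -0.2562, 0.0884]
tcp_rot: [-3.137, -0.001, 0.178]
force: [0.2, 0.6, -2.3]
grip_width: 0.127
grip_force: 30.0
```

arm_command([
  [0,0,0.5,0,0,0],
  [0,0,0.3,0,0,0],
  [0,0,0.3,0,0,0],
  [0,0,0.2,0,0,0],
  [0,0,0.1,0,0,0],
  [0,0,0.1,0,0,0],
  [0,0,0,0,0,0],
  [0,0,0,0,0,0],
])

```text
time_s: 16.55
eef_pos: [0.4553, -0.2581, 0.0753]
tcp_rot: [-3.14, -0.002, 0.176]
force: [0.8, 0.0, -1.2]
grip_width: 0.123
grip_force: 30.0
```

```bash
python3 st.py
```

```text
16.55 [ 0.4553 -0.2581  0.0753] J [ 0.08  0.7   0.62  1.96 -0.63  0.69 -0.3 ] F [ 0.8  0.  -1.2] Ftool [0.8 0.1 1.2] T tool [-0.05 -0.14  0.01] grip 11.460323405877062 29.990452229976654
out mm 174.4 lat in RG x,y mm [-251.2 -435.5] turn [ 15.31 -34.1  127.9 ]
```

arm_command([
  [0,0,0.06,0,0,0],
  [0,0,0.06,0,0,0],
  [0,0,0.06,0,0,0],
  [0,0,0.06,0,0,0],
  [0,0,0.06,0,0,0],
  [0,0,0.06,0,0,0],
  [0,0,0,0,0,0],
  [0,0,0,0,0,0],
])

```text
time_s: 17.35
eef_pos: [0.4552, -0.2581, 0.0715]
tcp_rot: [-3.14, -0.002, 0.176]
force: [-0.6, 0.2, -2.2]
grip_width: 0.128
grip_force: 30.0
```

arm_command([
  [0,0,0.05,0,0,0],
  [0,0,0.05,0,0,0],
  [0,0,0,0,0,0],
  [0,0,0,0,0,0],
  [0,0,0,0,0,0],
  [0,0,0,0,0,0],
  [0,0,0,0,0,0],
  [0,0,0,0,0,0],
])

```text
time_s: 18.15
eef_pos: [0.4552, -0.258, 0.0705]
tcp_rot: [-3.14, -0.002, 0.176]
force: [-0.7, -0.7, -1.6]
grip_width: 0.123
grip_force: 30.0
```

arm_command([
  [0,0,0.04,0,0,0],
  [0,0,0.04,0,0,0],
  [0,0,0.04,0,0,0],
  [0,0,0,0,0,0],
  [0,0,0,0,0,0],
  [0,0,0,0,0,0],
  [0,0,0,0,0,0],
  [0,0,0,0,0,0],
])

```text
time_s: 18.95
eef_pos: [0.4552, -0.258, 0.0693]
tcp_rot: [-3.14, -0.002, 0.176]
force: [0.2, 0.2, -2.3]
grip_width: 0.128
grip_force: 30.0
```

```bash
python3 st.py
```

```text
18.95 [ 0.4552 -0.258   0.0693] J [ 0.09  0.71  0.61  1.96 -0.64  0.68 -0.29] F [ 0.2  0.2 -2.3] Ftool [ 0.2 -0.1  2.3] T tool [-0.   -0.12 -0.02] grip 11.890305551792645 29.99032348394394
out mm 169.2 lat in RG x,y mm [-251.1 -438.4] turn [ 15.33 -34.1  127.9 ]
```

arm_command([
  [0,0,0.04,0,0,0],
  [0,0,0.04,0,0,0],
  [0,0,0.04,0,0,0],
  [0,0,0.03,0,0,0],
  [0,0,0,0,0,0],
  [0,0,0,0,0,0],
  [0,0,0,0,0,0],
  [0,0,0,0,0,0],
])

```text
time_s: 19.75
eef_pos: [0.4552, -0.258, 0.0678]
tcp_rot: [-3.14, -0.002, 0.176]
force: [-0.7, -0.4, -1.8]
grip_width: 0.125
grip_force: 30.0
```

arm_command([
  [0,0,0.04,0,0,0],
  [0,0,0.04,0,0,0],
  [0,0,0.02,0,0,0],
  [0,0,0,0,0,0],
  [0,0,0,0,0,0],
  [0,0,0,0,0,0],
  [0,0,0,0,0,0],
  [0,0,0,0,0,0],
])

```text
time_s: 20.55
eef_pos: [0.4553, -0.2581, 0.0669]
tcp_rot: [-3.14, -0.002, 0.176]
force: [0.4, -0.8, -0.8]
grip_width: 0.125
grip_force: 30.0
```

Contact may be starting, so one more small step.

arm_command([
  [0,0,0.04,0,0,0],
  [0,0,0.03,0,0,0],
  [0,0,0,0,0,0],
  [0,0,0,0,0,0],
  [0,0,0,0,0,0],
  [0,0,0,0,0,0],
  [0,0,0,0,0,0],
  [0,0,0,0,0,0],
])

```text
time_s: 21.35
eef_pos: [0.4555, -0.2583, 0.0664]
tcp_rot: [-3.141, -0.003, 0.176]
force: [-0.5, 0.5, 4.7]
grip_width: 0.126
grip_force: 30.0
```

```bash
python3 st.py; python3 - <<'E'
from h import *
from cell import cams
d=cams.get_image("side");u,v=proj(d,np.array([.455,-.258,.05])).astype(int)
cv2.imwrite("pics/c6.png",np.clip(cv2.resize(d["pixels"][v-40:v+40,u-40:u+40,::-1],None,fx=6,fy=6,interpolation=2)*1.5,0,255).astype(np.uint8))
E
```

```text
21.35 [ 0.4555 -0.2583  0.0664] J [ 0.09  0.71  0.61  1.96 -0.65  0.67 -0.29] F [-0.5  0.5  4.7] Ftool [-0.4 -0.6 -4.7] T tool [ 0.12 -0.14 -0.01] grip 11.7097796590922 29.991478621959686
out mm 166.7 lat in RG x,y mm [-251.5 -439.9] turn [ 15.28 -34.12 127.89]
```

View pics/c6.png

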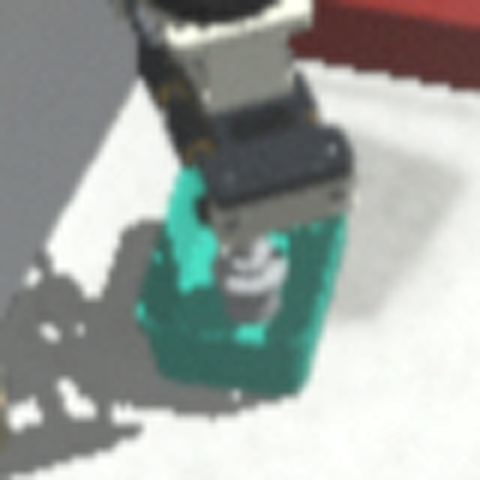

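The crop shows the plug on the tub floor at (250,290) with the tub standing, and the force is now +4.7 N. I'll release.

arm_command([
  [0,0,-0.03,0,0,0],
  [0,0,0,0,0,0],
  [0,0,0,0,0,0],
  [0,0,0,0,0,0],
  [0,0,0,0,0,0],
  [0,0,0,0,0,0],
  [0,0,0,0,0,0],
  [0,0,0,0,0,0],
], hand=0.5)

```text
time_s: 22.2
eef_pos: [0.4552, -0.258, 0.0664]
tcp_rot: [-3.14, -0.002, 0.176]
force: [0.9, -0.3, 0.4]
grip_width: 0.501
grip_force: 0.0
```

arm_command([
  [0,0,-0.3,0,0,0],
  [0,0,-0.8,0,0,0],
  [0,0,-1.5,0,0,0],
  [0,0,-2,0,0,0],
  [0,0,-2,0,0,0],
  [0,0,-2,0,0,0],
  [0,0,-2,0,0,0],
  [0,0,-1,0,0,0],
])

```text
time_s: 23.0
eef_pos: [0.4555, -0.259, 0.1846]
tcp_rot: [3.141, -0.005, 0.176]
force: [0.5, 0.1, -0.1]
grip_width: 0.502
grip_force: 0.0
```

```bash
python3 st.py; python3 - <<'E'
from h import *
from cell import cams
d=cams.get_image("side");u,v=proj(d,np.array([.455,-.258,.05])).astype(int)
cv2.imwrite("pics/c7.png",np.clip(cv2.resize(d["pixels"][v-45:v+45,u-45:u+45,::-1],None,fx=6,fy=6,interpolation=2)*1.5,0,255).astype(np.uint8))
E
```

```text
23.0 [ 0.4555 -0.259   0.1846] J [-0.02  0.55  0.76  1.85 -0.48  0.92 -0.43] F [ 0.5  0.1 -0.1] Ftool [ 0.5 -0.   0.1] T tool [-0.01 -0.15  0.01] grip 46.72815754088315 0.0
out mm 269.3 lat in RG x,y mm [-252.  -381.2] turn [ 15.1  -34.16 127.88]
```

View pics/c7.png

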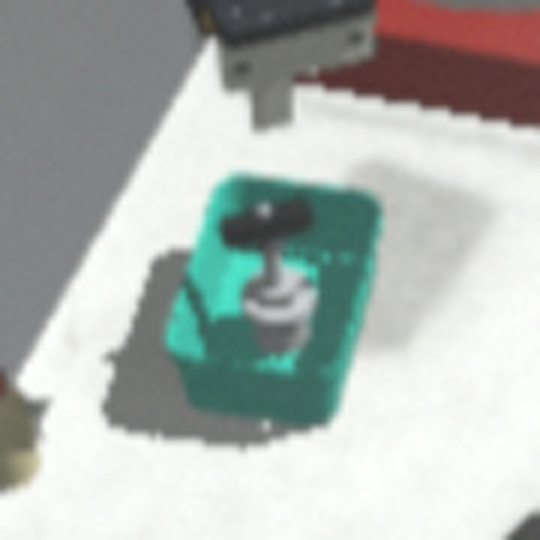

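The crop shows the puller, bar at (268,225), standing with the plug, at (280,320), upright in the tub. The gripper is clear and the tub is standing. I'll hand the job in.

```bash
python3 -c "
from cell import manip
print(manip.job_done())"
```

```text
the job is handed in; nothing more can be done
None
```

The puller was screwed in to its stop and the plug drawn out along the port; both now stand upright in the teal tub, released, and the job was handed in at about 23 s of robot time.

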